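Bolt down the fruit bin's sprung lid

ROBOT

A 6-joint arm with a two-finger parallel gripper is mounted at the origin on a cart in front of the work surface, level with it; the furniture and walls round the work are solid. World frame = base frame: x ahead of the robot, y to its left, z up, the work surface at z = 0. Lengths are in m, angles in rad, forces in N, time in s.
With the tool pointing down it reaches from about 0.25 to 0.725 m from the base axis. Payload 4 kg.
Tool frame: the origin (TCP) lies at the very end of the fingers, on their centre line; the grasp point (between the pads) lies 19 mm behind it; x points along the fingers, z is the direction in which the jaws open and shut, and the axes are right-handed (so a half turn about x gives the same grasp; the last joint's range is limited). The gripper opens to 85 mm and grips with 20 to 120 N. Pads are 22 mm wide; open, the fingers measure 114 mm over their backs; the gripper's body (76 mm by 85 mm) begins 54 mm behind the grasp point. The pads swing forward as they close: fully open they stand 13 mm farther back than shut.
Start: joints at [1.265, 0.241, 0.005, 1.335, 0, 1.571], TCP at [0.151, 0.477, 0.231] pointing down, gripper open.
Joint ranges: [-2.72, 2.72], [-1.05, 1.87], [-1.09, 1.28], [-1.99, 2.15], [-1.42, 1.44], [-3.14, 3.14]. Speed limits (rad/s): [2.79, 2.79, 3.14, 3.14, 3.14, 3.14].

INTERFACE

Orientations are given as a unit quaternion [x, y, z, w].
In Python, from workcell import bot gives the robot as it stands.
- The arm moves only by the tool apply_moves, never from a script. Its argument "targets" is one flat list of numbers, 7 for each row, row after row: the shift along the tool's x, y, z in units of 25 cm (1.0 is 25 cm), then the turn, a rotation vector about the tool's x, y, z in units of 0.5 rad (1.0 is 0.5 rad), then the opening, from 0 (shut) to 1 (fully open). In form: [tx, ty, tz, wx, wy, wz, claw, tx, ty, tz, wx, wy, wz, claw, ...]. A call has 1 to 12 rows; each row is the pose to reach, as a shift and turn from the pose commanded when the call began, along the tool's axes at that moment; what a row does not reach only later rows make up. A row lasts 1/12 s, in which the tool goes at most 41.7 mm and 7.16 degrees, less where a joint would pass 70% of its speed; a pose out of reach is approached as far as the arm can. A call with a number of a shift or a turn outside -1 to 1 is refused whole. A call with a gripper value outside its range is refused whole. The fingers move at their own pace and stop on an object; the grip force is fixed at half the most. Time passes only in rows, so rows that repeat a pose let the fingers close. It gives the time, the measured TCP pose, the force and the opening at its end, in the units of the state.
- bot.get_obs(): the state, without advancing time (a new reading comes with each control period).
- bot.camera(name): name is "scene" or "top" or "wrist"; returns (picture, depth): 480x640x3 uint8, red, green, blue; 480x640 float32, m along the optical axis (not along the pixel's ray), 0 where there is no reading.
- bot.camera_params(name): a dict with "fx", "fy", "cx", "cy" (pixels), "T" (4x4, takes a point from camera to world coordinates); the wrist camera has in their place "tool_from_camera" (4x4, takes a point from camera to tool coordinates, whose origin is the TCP and whose axes are the tool frame's). Camera axes: x right, y up, looking along -z (the intrinsics and any distortion apply to the point x, -y, -z); pixel columns grow to the right and rows downward; lengths in m; the calibration is good to about 2 mm. A picture is of the moment at which its call begins: read the wrist's pose just before it. camera_params takes no time and is no camera call.
- bot.job_done(): hands the job in, once; it reports no verdict.
The state is a dict: "clock": time; "joint_pos": joint angles; "joint_vel": joint speeds; "tau": joint torques, N m; "eef_pos": TCP position; "tool_rot": TCP orientation; "ft_force": force on the tool from outside, world axes, zero at the start; "ft_torque": the same for the moment, N m; "grip_width": finger opening in m.
Only numpy, scipy, OpenCV 4.12 (cv2) and the standard library are available. Lean on these libraries where they do the work, as an engineer would, in place of code of your own. Each camera call takes 0.05 s, during which the arm holds its last target.

TASK

Shut the fruit bin and bolt it: swing the bolt's knob up out of its resting notch, press the sprung lid fully down and, keeping it down, slide the bolt all the way into the keeper on the deck. Then turn the knob back down towards the front of the bin, all the way into the other notch, so that the bolt is locked and the lid stays shut by itself. Leave the things that stand around where they are.

Things in the scene. Friction and masses are not known exactly. Their poses are not given: they have to be found in the camera images.
- fruit_bin: Fixed wooden bin, 260 mm deep (x), 380 wide (y), 166 high to its flat top. Origin: centre of its underside; x points from the slatted front (towards the robot) to the back, y left along the front, z up. The right of its top (y -192 to -20 mm) is a fixed deck with the keeper; the left (y -15 to +192 mm) is the lid, hinged along the back; its front edge is at x = -135 mm.
- lid (a joint): Lid angle about its hinge line (bin x = 128 mm, z = 158 mm), rad: 0 = shut, top flush with the deck. Unbolted, hinge springs hold it ajar at about 0.08, the bolt then some 15 mm too high for the keeper. About 8 N down at the bolt shuts it against a firm stop; let go, it springs up again. A little play (up to 0.02) remains when bolted.
- bolt (a joint): Bolt travel, m: 0 = drawn, 0.050 = home in the keeper, against a stop. It slides along the bin's -y (right) and takes about 3 N. A brass rod 12 mm thick, 136 long, round tip, in a channel on the lid at bin x = -60 mm; centre line 16 mm above the lid's top (bin z = 182 mm when shut). It enters the keeper only with the lid pressed shut to about 3 mm, else it strikes the keeper's face.
- knob (a joint): Angle of the bolt's knob about the bolt's centre line, rad: 0 = level towards the bin's front (-x), 1.57 = upright, 1.9 = farthest back. Stays at any angle; about 1 N at the ball turns it. Below about 1.1 its arm lies in one of two notches (drawn and home) of the channel's front wall and the bolt cannot slide. It can turn down only within 3 mm of either end of the travel. Starts down, 0 to 0.6.
- knob_ball (a point): Centre of the ball, 20 mm across, at the end of the knob's arm (8 mm thick); 55 mm from the bolt's centre line. Lying down, the ball clears the lid by 6 mm; there is nothing else within 60 mm to its left and right. Fingers that pinch it tightly hinder its turning; above about 0.9 rad a push from the front also swings it upright.
- knob_pivot (a point): Point on the bolt's centre line where the knob's arm is fixed; moves with bolt and lid (bin y = 95 mm drawn, 45 home). The steel channel round the bolt is 23 mm wide (x), from bin y = 12 to 150 mm; its walls rise 24 mm above the lid's top, 8 mm above the centre line, and may be pressed on. A bridge 2 mm higher spans the last 8 mm at each end.
- bolt_tip (a point): Round tip of the bolt, on its centre line (bin y = -5 mm drawn, -55 mm home).
- keeper_mouth (a point): Centre of the keeper's hole on its left face; the bolt's centre line passes here when the lid is shut. The keeper is a steel block on the deck, 32 mm wide (x), 38 mm high, bin y -56 to -30 mm, with a hole 16 mm wide.
- timer: Round wind-up kitchen timer, 69 mm across, 42 mm high, standing loose on the bin's deck; not to be disturbed. Origin: centre of its underside.
- salt_box: Round wooden salt box, 91 mm across, 80 mm high; not to be disturbed. Origin: centre of its underside.
- mug: Mug, 87 mm across, 91 mm high; not to be disturbed. Origin: centre of its underside.
- pad: Wire-bound note pad, 154 x 105 x 14 mm, lying flat; not to be disturbed. Origin: centre of its underside.
- jigger: Two-ended metal spirit measure, 47 mm across, 100 mm high, upright; not to be disturbed. Origin: centre of its underside.
- press: Citrus press lying flat, 77 x 232 x 64 mm; not to be disturbed. Origin: centre of its underside.

How it is judged:
On the way, in this order (a step that is already met when the one before it is completed fails the run):
1. the knob is swung up out of the parked notch, the bolt still drawn (value of joint knob above 1 rad and value of joint bolt below 0.01 m), for 0.1 s.
2. the lid is shut and the bolt is home in the keeper (value of joint lid below 0.03 rad and value of joint bolt above 0.046 m), for 0.1 s.
3. the knob is turned down into the locking notch (value of joint knob below 0.3 rad and value of joint bolt above 0.046 m), for 0.1 s.
At the end, for the whole second after the job is handed in: The lid is shut (within 0.03 rad) and held by the bolt alone, the bolt is home in the keeper (within 5 mm of its stop), the knob is down in the locking notch (within 0.3 rad of level), all at rest, and none of the things around has moved more than 30 mm (value of joint lid below 0.03 rad and value of joint bolt above 0.045 m and value of joint knob below 0.3 rad and y of bolt_tip in the frame of fruit_bin below -0.048 m and velocity of joint lid between -0.05 and 0.05 rad/s and velocity of joint bolt between -0.01 and 0.01 m/s); the robot touches nothing.
It fails at once if one of the things standing around is moved more than 30 mm (distance of any of timer, salt_box, mug, pad, jigger, press from where it was at the start of the episode above 0.03 m).
It also fails if it takes over 62 s, if anything falls off the work surface, if the arm or the gripper's body presses on something with over 40 N, if the wrist force passes 120 N, or if a joint passes its speed limit or range.

## Working session

There is one attempt and no reset: what is moved stays moved. The work goes in short steps, Python scripts to look and compute and a tool call to move; the robot and the scene stay as the last step left them, time stands still between calls to the robot, and variables do not carry over. Pictures are saved under pics/ and viewed, and the job is handed in when it is done.

Besides the shell and the picture viewer there is one more tool, called after "Emit:" as name(argument=value, ...), one argument or row to a line, values as JSON. apply_moves: Moves the arm, as the interface text tells. Its arguments: {"type":"object","properties":{"targets":{"type":"array"}},"required":["targets"]}

```bash
ls; mkdir -p pics; python3 - <<'E'
from workcell import bot
import cv2,numpy as np
print(bot.get_obs())
for n in ["scene","top"]:
    p,d=bot.camera(n); cv2.imwrite(f"pics/{n}0.png",p[:,:,::-1]); np.save(f"pics/{n}0.npy",d)
    print(n,bot.camera_params(n), (d>0).mean())
print(bot.camera_params("wrist"))
E
```

```text
pics
{'clock': 0.0, 'joint_pos': array([ 1.26501723e+00,  2.41418542e-01,  3.72763851e-03,  1.33521122e+00,
       -1.18262483e-05,  1.57081765e+00]), 'joint_vel': array([9.90199795e-04, 2.25813173e-03, 1.35604778e-03, 6.81163599e-05,
       1.61413745e-03, 4.65288089e-04]), 'tau': array([-5.72593399e-04, -3.72320437e+01,  2.52406579e+01,  1.68847240e-02,
        1.53410451e-04,  7.15226363e-06]), 'eef_pos': array([0.15033026, 0.47619937, 0.23041149]), 'tool_rot': array([-0.41845747,  0.57091702,  0.41757045,  0.569721  ]), 'ft_force': array([-0.97705396,  0.5128952 ,  0.08473726]), 'ft_torque': array([-0.06127618,  0.03699442, -0.02499255]), 'grip_width': 0.0852941844097493}
scene {'fx': 599.2686555431166, 'fy': 599.2686555431166, 'cx': 331.43620896813997, 'cy': 238.49344506393152, 'T': array([[ 0.77395969,  0.46181133, -0.43326285, -0.22625807],
       [-0.63321834,  0.55948262, -0.53480251, -1.02788861],
       [-0.00457482,  0.68826557,  0.7254444 ,  1.35083071],
       [ 0.        ,  0.        ,  0.        ,  1.        ]])} 0.9957161458333333
top {'fx': 598.5158159062672, 'fy': 598.5158159062672, 'cx': 313.67918577782353, 'cy': 242.2968038693257, 'T': array([[ 0.00193466,  0.98246626, -0.18643042,  0.23118724],
       [-0.99998109,  0.00298894,  0.00537418, -0.09945895],
       [ 0.00583718,  0.1864165 ,  0.98245347,  1.64408705],
       [ 0.        ,  0.        ,  0.        ,  1.        ]])} 0.9960123697916666
{'fx': 424.33021416760454, 'fy': 424.33021416760454, 'cx': 321.8423168389815, 'cy': 239.64488959395163, 'tool_from_camera': array([[-2.10156943e-04,  2.76293377e-01, -9.61073320e-01,
        -1.43280096e-01],
       [ 4.92277336e-04,  9.61073253e-01,  2.76293250e-01,
         6.99846859e-02],
       [ 9.99999857e-01, -4.15049668e-04, -3.37989184e-04,
         5.17765216e-04],
       [ 0.00000000e+00,  0.00000000e+00,  0.00000000e+00,
         1.00000000e+00]])}
```

View pics/scene0.png

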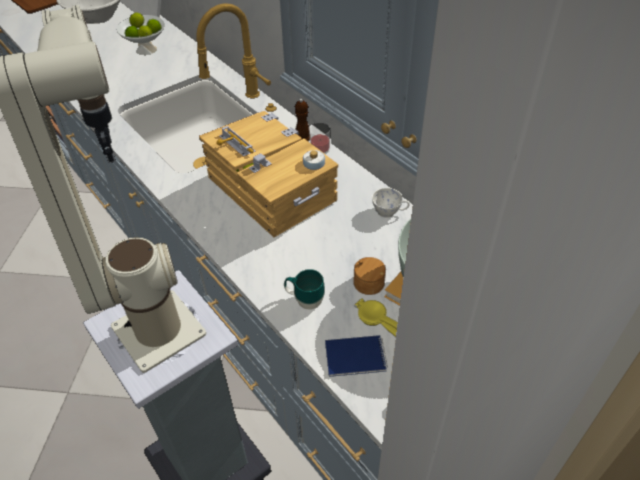

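View pics/top0.png

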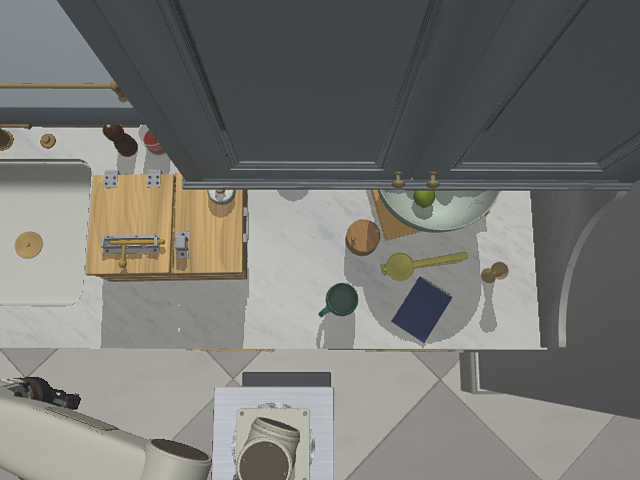

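The top view shows the bin at about (90–247, 172–278), the bolt and knob near (125, 250), the keeper near (181, 247) and the timer near (220, 195). A wall cabinet overhangs the back of the bin on the right. Next I'll measure these.

```bash
cat > h.py <<'E'
from workcell import bot
import cv2,numpy as np
from scipy.spatial.transform import Rotation as R
def pts(n,d,T=None,P=None):
    P=P or bot.camera_params(n); T=P["T"] if T is None else T
    v,u=np.mgrid[0:480,0:640]
    c=np.stack([(u-P['cx'])/P['fx']*d,-(v-P['cy'])/P['fy']*d,-d,np.ones_like(d)],-1)
    return (c@T.T)[...,:3]
def ray(n,u,v,z,T=None):
    P=bot.camera_params(n);T=P["T"] if T is None else T
    r=T[:3,:3]@np.array([(u-P['cx'])/P['fx'],-(v-P['cy'])/P['fy'],-1]);o=T[:3,3]
    return o+r*(z-o[2])/r[2]
E
python3 - <<'E'
from h import *
for n,(x0,y0,x1,y1) in dict(top=(80,160,260,290),scene=(190,90,350,240)).items():
    p=cv2.imread(f"pics/{n}0.png"); d=np.load(f"pics/{n}0.npy"); X=pts(n,d)
    s=4 if n=="top" else 4
    cv2.imwrite(f"pics/{n}0c.png",cv2.resize(p[y0:y1,x0:x1],None,fx=s,fy=s,interpolation=cv2.INTER_CUBIC))
    L=[(110,200),(140,220),(165,190),(100,265),(200,260),(235,265),(190,205),(220,195),(125,265),(123,252),(130,242),(181,247),(300,180),(260,200),(120,230)] if n=="top" else []
    for u,v in L: print(n,u,v,X[v,u].round(3))
    if n=="top":
        m=(X[...,2]>0.15)&(X[...,2]<0.2)
        for v in range(180,280,8): print(v,[f"{X[v,u,2]:.3f}" for u in range(85,255,8)])
E
```

```text
top 110 200 [0.617 0.407 0.176]
top 140 220 [0.565 0.328 0.176]
top 165 190 [0.645 0.271 0.17 ]
top 100 265 [0.45  0.419 0.183]
top 200 260 [0.466 0.176 0.167]
top 235 265 [0.452 0.088 0.173]
top 190 205 [0.607 0.207 0.165]
top 220 195 [0.627 0.128 0.189]
top 125 265 [0.446 0.348 0.211]
top 123 252 [0.48  0.359 0.199]
top 130 242 [0.504 0.342 0.204]
top 181 247 [0.492 0.217 0.201]
top 300 180 [ 0.571 -0.079  0.511]
top 260 200 [ 0.666  0.044 -0.006]
top 120 230 [0.539 0.377 0.177]
180 ['-0.182', '0.172', '0.167', '0.170', '0.169', '0.167', '0.166', '0.167', '0.171', '0.172', '0.163', '0.164', '0.162', '0.511', '0.509', '0.513', '0.510', '0.512', '0.514', '0.511', '0.510', '0.509']
188 ['-0.212', '0.166', '0.161', '0.172', '0.172', '0.167', '0.174', '0.169', '0.172', '0.168', '0.168', '0.160', '0.169', '0.489', '0.489', '0.484', '0.489', '0.489', '0.486', '0.489', '0.486', '0.486']
196 ['-0.224', '0.171', '0.171', '0.174', '0.169', '0.165', '0.171', '0.173', '0.167', '0.169', '0.171', '0.163', '0.165', '0.161', '0.165', '0.163', '0.190', '0.193', '0.188', '0.167', '0.060', '-0.001']
2
[... 1342 characters left out ...]
0.170', '0.163', '0.167', '0.167', '0.167', '0.168', '0.160', '0.166', '0.059', '0.002']
260 ['-0.003', '0.184', '0.175', '0.185', '0.182', '0.183', '0.181', '0.184', '0.184', '0.190', '0.182', '0.071', '0.172', '0.163', '0.165', '0.163', '0.158', '0.166', '0.165', '0.163', '0.059', '-0.001']
268 ['0.182', '0.186', '0.184', '0.185', '0.184', '0.185', '0.186', '0.188', '0.183', '0.189', '0.184', '0.170', '0.165', '0.163', '0.167', '0.165', '0.162', '0.161', '0.168', '0.171', '0.050', '-0.009']
276 ['0.005', '0.000', '0.123', '0.121', '0.116', '0.118', '0.090', '0.096', '0.100', '0.091', '0.101', '0.100', '0.096', '0.095', '0.095', '0.082', '0.085', '0.076', '0.082', '0.074', '0.049', '0.002']
```

View pics/top0c.png

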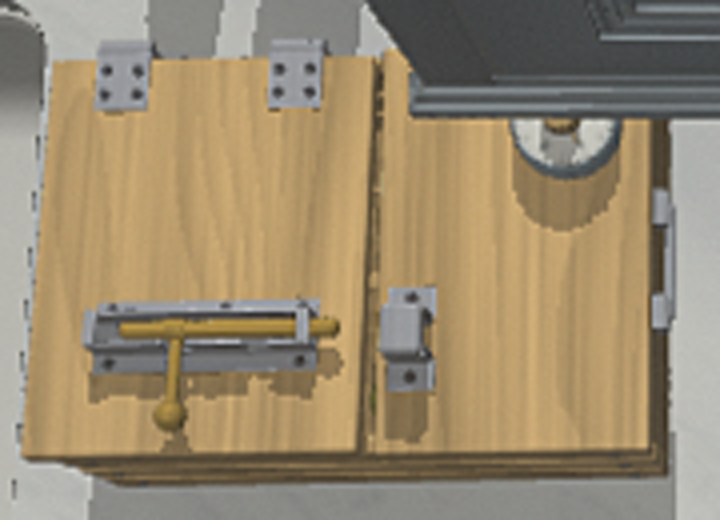

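View pics/scene0c.png

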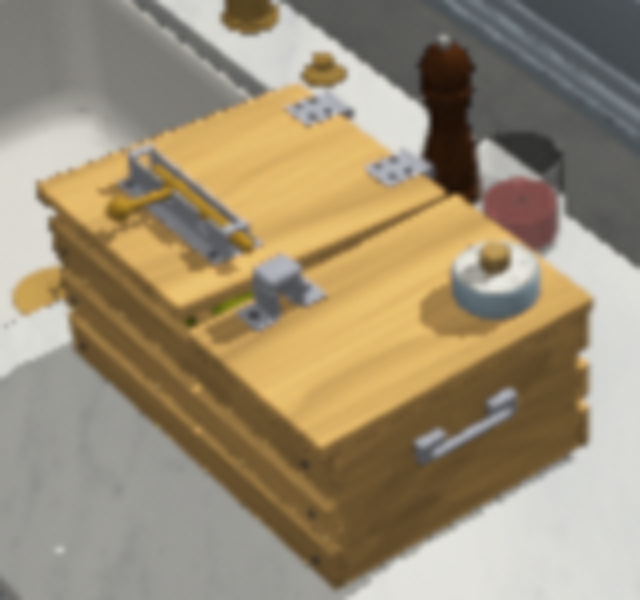

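```bash
python3 - <<'E'
from h import *
def t(a,b,z): return ray("top",80+a/4,160+b/4,z).round(4)
def s(a,b,z): return ray("scene",190+a/4,90+b/4,z).round(4)
print("deck FR",t(651,450,.166),s(323,447,.166))
print("deck FL",t(376,450,.166),s(197,330,.166))
print("deck BR",s(592,300,.166))
print("deck BL",s(455,197,.166))
print("keeper top L,R front",t(380,355,.204),t(432,355,.204), "back",t(385,305,.204))
print("bolt left end, tip",t(120,327,.2),t(340,327,.2))
print("arm root",t(173,327,.2),"ball",[t(170,413,z) for z in(.19,.2,.21)])
# two-view triangulate ball
def tri(a,b):
    A=[];B=[]
    M=np.zeros((3,3));q=np.zeros(3)
    for n,u,v in ((("top",80+a[0]/4,160+a[1]/4)),("scene",190+b[0]/4,90+b[1]/4)):
        o=bot.camera_params(n)["T"][:3,3]; r=ray(n,u,v,0)-o; r/=np.linalg.norm(r)
        P=np.eye(3)-np.outer(r,r);M+=P;q+=P@o
    return np.linalg.solve(M,q).round(4)
print("ball",tri((170,413),(122,207)),"tip",tri((338,327),(252,242)))
E
```

```text
deck FR [0.4346 0.0688 0.166 ] [0.4387 0.071  0.166 ]
deck FL [0.4342 0.2396 0.166 ] [0.4403 0.2389 0.166 ]
deck BR [0.6948 0.0745 0.166 ]
deck BL [0.6925 0.2451 0.166 ]
keeper top L,R front [0.4874 0.2311 0.204 ] [0.4875 0.1994 0.204 ] back [0.5185 0.2295 0.204 ]
bolt left end, tip [0.5051 0.3919 0.2   ] [0.5055 0.2573 0.2   ]
arm root [0.5052 0.3595 0.2   ] ball [array([0.4534, 0.3613, 0.19  ]), array([0.4519, 0.3581, 0.2   ]), array([0.4503, 0.3549, 0.21  ])]
ball [0.4516 0.3549 0.2085] tip [0.5055 0.2562 0.2068]
```

```bash
python3 - <<'E'
from h import *
o=bot.get_obs(); print(R.from_quat(o['tool_rot']).as_matrix().round(3))
d=np.load("pics/top0.npy"); X=pts("top",d)
m=(X[...,2]>0.35)&(X[...,0]>0.2); Y=X[m]
print(np.percentile(Y,[0,1,50,99,100],axis=0).round(3))
for v in range(120,200,10): 
  r=[u for u in range(60,400) if X[v,u,2]>.35]; print(v,r[:1], X[v,r[0]].round(3) if r else '')
E
```

```text
[[-0.001 -0.954  0.301]
 [-0.002  0.301  0.954]
 [-1.    -0.    -0.002]]
[[ 0.2   -0.746  0.35 ]
 [ 0.231 -0.742  0.377]
 [ 0.58  -0.17   0.855]
 [ 0.717  0.339  1.644]
 [ 0.748  0.375  1.644]]
120 [60] [0.578 0.277 0.793]
130 [149] [0.57  0.148 0.775]
140 [157] [0.57  0.146 0.733]
150 [164] [0.569 0.146 0.688]
160 [171] [0.569 0.147 0.634]
170 [178] [0.57  0.147 0.576]
180 [182] [0.577 0.158 0.489]
190 [138] [ 0.231 -0.099  1.644]
```

```bash
cat >> h.py <<'E'
def Rt(pitch):  # pitch = angle below horizontal of tool x, z=+y world
    c,s=np.cos(pitch),np.sin(pitch)
    x=np.array([c,0,-s]);z=np.array([0,1.,0]);return np.stack([x,np.cross(z,x),z],1)
def rel(p,pitch,p0=None,R0=None):
    o=bot.get_obs(); R0=R.from_quat(o['tool_rot']).as_matrix() if R0 is None else R0
    p0=o['eef_pos'] if p0 is None else p0
    t=R0.T@(np.array(p)-p0)/.25; w=R.from_matrix(R0.T@Rt(pitch)).as_rotvec()/.5
    return np.r_[t,w].round(3)
E
python3 - <<'E'
from h import *
print(bot.get_obs()['eef_pos']); print(rel([.36,.356,.30],np.pi/4)); print(rel([.36,.356,.30],np.pi/2)); print(rel([.36,.356,.30],np.pi/2-.4))
E
```

```text
[0.15036714 0.47625674 0.23050619]
[-0.278 -0.944 -0.207 -0.578 -0.244 -1.559]
[-0.278 -0.944 -0.207 -0.612 -0.004 -0.001]
[-0.278 -0.944 -0.207 -0.603 -0.126 -0.794]
```

Emit:
apply_moves(
  targets=[-0.28, -0.94, -0.21, -0.6, -0.13, -0.8, 0.6, -0.28, -0.94, -0.21, -0.6, -0.13, -0.8, 0.6, -0.28, -0.94, -0.21, -0.6, -0.13, -0.8, 0.6, -0.28, -0.94, -0.21, -0.6, -0.13, -0.8, 0.6, -0.28, -0.94, -0.21, -0.6, -0.13, -0.8, 0.6, -0.28, -0.94, -0.21, -0.6, -0.13, -0.8, 0.6, -0.28, -0.94, -0.21, -0.6, -0.13, -0.8, 0.6, -0.28, -0.94, -0.21, -0.6, -0.13, -0.8, 0.6, -0.28, -0.94, -0.21, -0.6, -0.13, -0.8, 0.6],
)

```text
clock: 0.85
eef_pos: [0.3586, 0.3556, 0.3007]
tool_rot: [-0.589, 0.39, 0.39, 0.591]
ft_force: [1.0, 0.0, -0.0]
grip_width: 0.0511
```

```bash
python3 - <<'E'
from h import *
o=bot.get_obs();print(o);p,d=bot.camera("wrist"); cv2.imwrite("pics/w1.png",p[:,:,::-1]); np.save("pics/w1.npy",d)
print(rel([.36,.356,.30],np.pi/4))
E
```

```text
{'clock': 0.85, 'joint_pos': array([ 0.9767941 ,  0.0345432 , -0.12717744,  1.17345669, -0.32938883,
        0.94000642]), 'joint_vel': array([ 0.03678583,  0.00959649, -0.00662794,  0.00043927, -0.00146465,
       -0.00190941]), 'tau': array([-8.00197776e-01, -2.95961577e+01,  2.76739597e+01, -1.75355326e+00,
       -1.07395001e+00, -4.14854178e-03]), 'eef_pos': array([0.35859634, 0.3555587 , 0.30073484]), 'tool_rot': array([-0.58858071,  0.38995331,  0.38998988,  0.5911151 ]), 'ft_force': array([ 0.97419574,  0.04057466, -0.02688794]), 'ft_torque': array([ 0.00719923,  0.35901939, -0.05599057]), 'grip_width': 0.05114772423112728}
[ 0.005 -0.006 -0.    -0.003  0.004 -0.766]
```

View pics/w1.png

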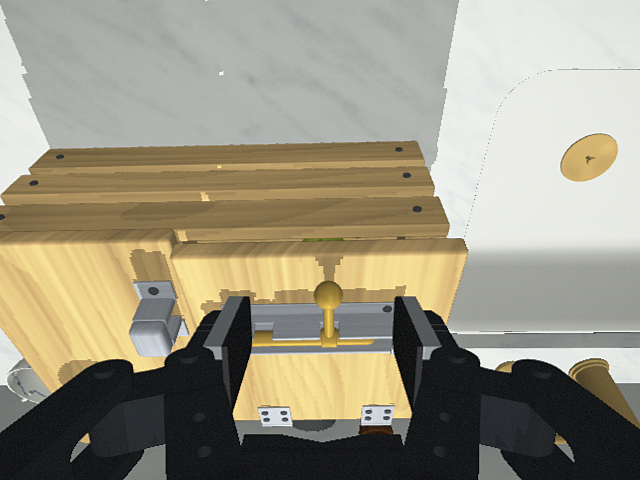

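The wrist view is inverted. The ball is at (328, 295), the arm root at (330, 338), and the knob lies down. I'll measure the ball's 3D position.

```bash
cat >> h.py <<'E'
def Tw(o):
    T=np.eye(4);T[:3,:3]=R.from_quat(o['tool_rot']).as_matrix();T[:3,3]=o['eef_pos'];return T@bot.camera_params("wrist")["tool_from_camera"]
E
python3 - <<'E'
from h import *
o=bot.get_obs(); d=np.load("pics/w1.npy"); T=Tw(o); X=pts("wrist",d,T)
for n,u,v in [("ball",328,295),("ball-",328,302),("arm",329,320),("pivot",330,340),("boltL",360,343),("boltR",265,340),("keeper top",152,340),("lid",300,385),("lid",350,260),("deck",80,300)]: print(n,X[v-1:v+2,u-1:u+2].reshape(-1,3).mean(0).round(4))
p=cv2.imread("pics/w1.png")
hsv=cv2.cvtColor(p,cv2.COLOR_BGR2HSV); print(hsv[295,328],hsv[320,329],hsv[260,350])
# sphere fit
m=np.zeros((480,640),bool); vv,uu=np.mgrid[0:480,0:640]; m=((uu-328)**2+(vv-295)**2<11**2)
from scipy.optimize import least_squares
Q=X[m]; s=least_squares(lambda c:np.linalg.norm(Q-c,axis=1)-.010,Q.mean(0)+[0,0,-.008],loss='soft_l1',f_scale=.001); print("centre",s.x.round(4),np.abs(s.fun).mean())
E
```

```text
ball [0.4427 0.3609 0.2108]
ball- [0.4467 0.3609 0.2133]
arm [0.4752 0.362  0.2045]
pivot [0.5004 0.3631 0.2028]
boltL [0.5044 0.3861 0.2026]
boltR [0.5018 0.3134 0.2016]
keeper top [0.4979 0.2291 0.2044]
lid [0.6097 0.3356 0.1725]
lid [0.4341 0.3764 0.1859]
deck [0.4947 0.1595 0.1665]
[ 21 158 165] [ 22 155 228] [ 20 110 230]
centre [0.4498 0.3608 0.2038] 0.0012206560304601792
```

```bash
python3 - <<'E'
from h import *
print(rel([.3996,.361,.2284],.45)); print(rel([.3996,.361,.2284],.8))
E
```

```text
[ 0.33  -0.04   0.019 -0.004  0.003 -1.437]
[ 0.33  -0.04   0.019 -0.003  0.004 -0.737]
```

Emit:
apply_moves(
  targets=[0.15, -0.04, 0.02, 0, 0, -0.8, 0.5, 0.15, -0.04, 0.02, 0, 0, -0.8, 0.5, 0.15, -0.04, 0.02, 0, 0, -0.8, 0.5, 0.15, -0.04, 0.02, 0, 0, -0.8, 0.5, 0.15, -0.04, 0.02, 0, 0, -0.8, 0.5],
)

```text
clock: 1.32
eef_pos: [0.3792, 0.3609, 0.2669]
tool_rot: [0.657, -0.264, -0.267, -0.654]
ft_force: [-0.3, 0.6, 0.3]
grip_width: 0.0427
```

```bash
python3 - <<'E'
from h import *
print(rel([.3996,.361,.2284],.45)); print(bot.get_obs()['joint_pos'])
E
```

```text
[ 0.166  0.054  0.     0.011  0.005 -0.64 ]
[ 1.14985733 -0.00195531 -0.4502806   0.72174616 -0.71344564  0.9922694 ]
```

Emit:
apply_moves(
  targets=[0.166, 0.054, 0, 0.01, 0, -0.64, 0.45, 0.166, 0.054, 0, 0.01, 0, -0.64, 0.45, 0.166, 0.054, 0, 0.01, 0, -0.64, 0.45, 0.166, 0.054, 0, 0.01, 0, -0.64, 0.45, 0.166, 0.054, 0, 0.01, 0, -0.64, 0.45],
)

```text
clock: 1.73
eef_pos: [0.4017, 0.3613, 0.2292]
tool_rot: [-0.688, 0.158, 0.158, 0.69]
ft_force: [-0.2, 0.2, -0.1]
grip_width: 0.0383
```

```bash
python3 - <<'E'
from h import *
o=bot.get_obs();print(o['joint_pos'],R.from_quat(o['tool_rot']).as_matrix()[:,0]);p,d=bot.camera("wrist"); cv2.imwrite("pics/w2.png",p[:,:,::-1]); np.save("pics/w2.npy",d)
print(rel([.4626,.361,.1979],.45))
E
```

```text
[ 1.22919896  0.11813572 -0.72196863  0.12317392 -1.01272194  0.88677788] [ 9.00527166e-01  6.53727896e-04 -4.34799259e-01]
[ 0.274  0.014 -0.005 -0.01   0.002  0.001]
```

View pics/w2.png

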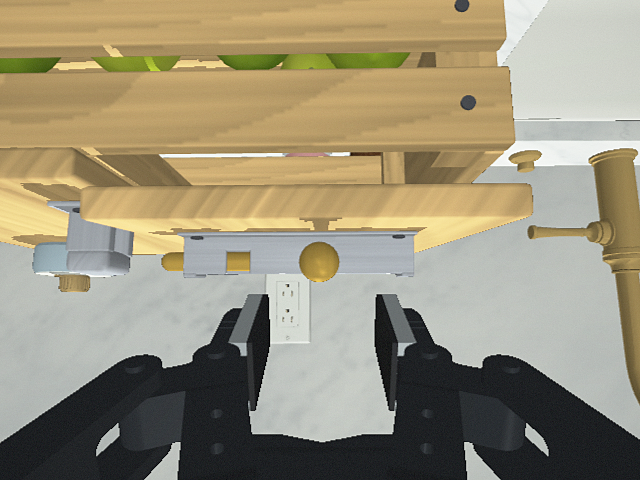

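The ball is at (319, 262), centred between the fingers (the gap midpoint is about column 322). The channel is behind it and the home notch is at (238, 262).

```bash
python3 - <<'E'
from h import *
from scipy.optimize import least_squares
o=bot.get_obs(); d=np.load("pics/w2.npy"); T=Tw(o); X=pts("wrist",d,T)
vv,uu=np.mgrid[0:480,0:640]; m=((uu-319)**2+(vv-262)**2<16**2)
Q=X[m]; s=least_squares(lambda c:np.linalg.norm(Q-c,axis=1)-.010,Q.mean(0)+[.008,0,0],loss='soft_l1',f_scale=.001); print("centre",s.x.round(4),np.abs(s.fun).mean())
for n,u,v in [("lidedge",300,205),("chanwall",290,255),("tip",172,262),("keeper",100,245)]: print(n,X[v-1:v+2,u-1:u+2].reshape(-1,3).mean(0).round(4))
c=s.x; print(rel(c+.013*np.array([.9,0,-.435]),.45))
E
```

```text
centre [0.4511 0.3611 0.2058] 0.0014537189705643582
lidedge [0.4294 0.3531 0.1828]
chanwall [0.4943 0.3439 0.1967]
tip [0.5018 0.2712 0.1997]
keeper [0.4899 0.2325 0.1908]
[ 0.271  0.006 -0.005 -0.01   0.002  0.001]
```

Emit:
apply_moves(
  targets=[0.14, 0.003, -0.005, -0.01, 0, 0, 0.45, 0.27, 0.006, -0.005, -0.01, 0, 0, 0.45, 0.27, 0.006, -0.005, -0.01, 0, 0, 0.45, 0.27, 0.006, -0.005, -0.01, 0, 0, 0.45],
)

```text
clock: 2.12
eef_pos: [0.4649, 0.3603, 0.2021]
tool_rot: [-0.688, 0.158, 0.156, 0.691]
ft_force: [0.3, -0.2, 0.1]
grip_width: 0.0381
```

Emit:
apply_moves(
  targets=[0, 0, 0, 0, 0, 0, 0.15, 0, 0, 0, 0, 0, 0, 0.15, 0, 0, 0, 0, 0, 0, 0.15, 0, 0, 0, 0, 0, 0, 0.15],
)

```text
clock: 2.45
eef_pos: [0.4633, 0.3602, 0.2027]
tool_rot: [-0.688, 0.157, 0.156, 0.691]
ft_force: [1.7, -1.9, -0.3]
grip_width: 0.0164
```

```bash
python3 - <<'E'
from h import *
o=bot.get_obs();print(o['ft_force'],o['ft_torque'],o['grip_width']);p,d=bot.camera("wrist"); cv2.imwrite("pics/w3.png",p[:,:,::-1]); np.save("pics/w3.npy",d)
E
```

```text
[ 1.73342666 -1.91778854 -0.27124388] [-0.21638785  0.73910358 -0.29826916] 0.016425675061031483
```

View pics/w3.png

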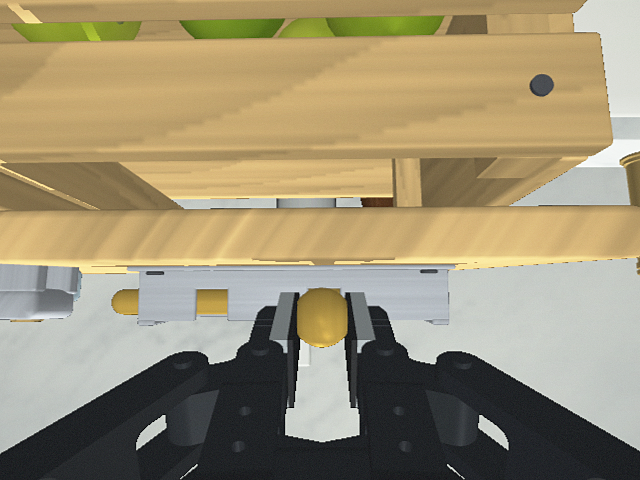

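```bash
cat >> h.py <<'E'
def arc(P,ds):
    o=bot.get_obs();R0=R.from_quat(o['tool_rot']).as_matrix();c=R0.T@(np.array(P)-o['eef_pos'])
    print("c",c.round(4))
    for d in ds:
        q=R.from_rotvec([0,0,d]).apply(c); print(d,((c-q)/.25).round(3),d/.5)
E
python3 - <<'E'
from h import *
print(bot.get_obs()['grip_width']);arc([.5055,.361,.197],[.1,.2,.3,.4,.5])
E
```

```text
0.016369140292849613
c [ 0.0405 -0.0133  0.0008]
0.1 [-0.004 -0.016  0.   ] 0.2
0.2 [-0.007 -0.033  0.   ] 0.4
0.3 [-0.008 -0.05   0.   ] 0.6
0.4 [-0.008 -0.067  0.   ] 0.8
0.5 [-0.006 -0.084  0.   ] 1.0
```

Emit:
apply_moves(
  targets=[0, 0, 0, 0, 0, 0, 0.05, 0, 0, 0, 0, 0, 0, 0.05, -0.004, -0.016, 0, 0, 0, 0.2, 0.05, -0.007, -0.033, 0, 0, 0, 0.4, 0.05, -0.008, -0.05, 0, 0, 0, 0.6, 0.05, -0.008, -0.067, 0, 0, 0, 0.8, 0.05, -0.006, -0.084, 0, 0, 0, 1.0, 0.05, -0.006, -0.084, 0, 0, 0, 1.0, 0.05],
)

```text
clock: 3.17
eef_pos: [0.474, 0.3605, 0.226]
tool_rot: [-0.627, 0.322, 0.322, 0.632]
ft_force: [-3.6, -2.7, 0.9]
grip_width: 0.0164
```

```bash
python3 - <<'E'
from h import *
o=bot.get_obs();print(o['ft_force'],o['grip_width']);p,d=bot.camera("wrist"); cv2.imwrite("pics/w4.png",p[:,:,::-1]); np.save("pics/w4.npy",d)
arc([.5055,.361,.197],[.1,.2,.3,.4,.5])
E
```

```text
[-3.5807279  -2.67525685  0.94686147] 0.016390443382915024
c [ 0.0406 -0.0111  0.0006]
0.1 [-0.004 -0.016  0.   ] 0.2
0.2 [-0.006 -0.033  0.   ] 0.4
0.3 [-0.006 -0.05   0.   ] 0.6
0.4 [-0.004 -0.067  0.   ] 0.8
0.5 [-0.001 -0.083  0.   ] 1.0
```

View pics/w4.png

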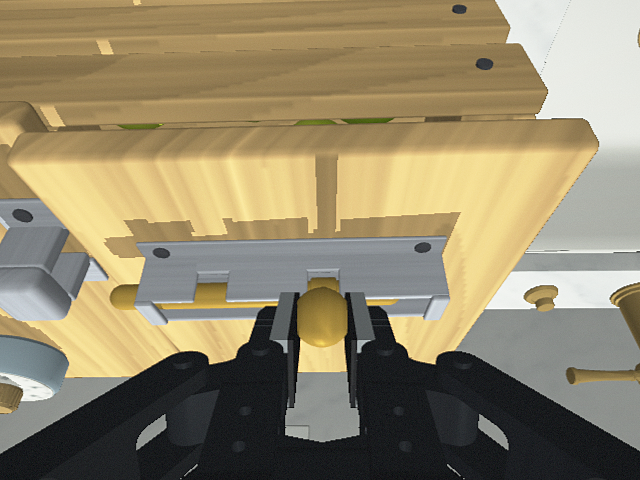

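The ball, held at (323, 317), follows the tool up, and the arm is lifting out of the drawn notch at (323, 275). I'll carry on along the arc.

Emit:
apply_moves(
  targets=[-0.004, -0.016, 0, 0, 0, 0.2, 0.05, -0.006, -0.033, 0, 0, 0, 0.4, 0.05, -0.006, -0.05, 0, 0, 0, 0.6, 0.05, -0.004, -0.067, 0, 0, 0, 0.8, 0.05, -0.001, -0.083, 0, 0, 0, 1.0, 0.05, -0.001, -0.083, 0, 0, 0, 1.0, 0.05],
)

```text
clock: 3.72
eef_pos: [0.4911, 0.3606, 0.2318]
tool_rot: [-0.528, 0.469, 0.468, 0.531]
ft_force: [-0.3, 2.2, 4.0]
grip_width: 0.0161
```

```bash
python3 - <<'E'
from h import *
o=bot.get_obs();print(o['ft_force'],o['grip_width'],o['joint_pos'])
arc([.5055,.361,.197],[.1,.2,.3,.4])
E
```

```text
[-0.34279626  2.21003419  3.98397127] 0.016059237681552603 [ 0.67053743  0.38047831  0.19375419  1.28607649 -0.07481315  0.67061594]
c [ 0.0363 -0.01    0.0004]
0.1 [-0.003 -0.015  0.   ] 0.2
0.2 [-0.005 -0.03   0.   ] 0.4
0.3 [-0.005 -0.045  0.   ] 0.6
0.4 [-0.004 -0.06   0.   ] 0.8
```

Emit:
apply_moves(
  targets=[-0.005, -0.015, 0, 0, 0, 0.2, 0.05, -0.01, -0.03, 0, 0, 0, 0.4, 0.05, -0.015, -0.045, 0, 0, 0, 0.6, 0.05, -0.015, -0.045, 0, 0, 0, 0.6, 0.05, -0.015, -0.045, 0, 0, 0, 0.6, 0.05],
)

```text
clock: 4.13
eef_pos: [0.4992, 0.3601, 0.2337]
tool_rot: [-0.453, 0.543, 0.542, 0.454]
ft_force: [-0.0, -0.2, -1.7]
grip_width: 0.0046
```

```bash
python3 - <<'E'
from h import *
o=bot.get_obs();print(o['ft_force'],o['grip_width'],R.from_quat(o['tool_rot']).as_matrix().round(3).tolist());p,d=bot.camera("wrist"); cv2.imwrite("pics/w5.png",p[:,:,::-1]); np.save("pics/w5.npy",d)
p,d=bot.camera("scene"); cv2.imwrite("pics/s5.png",cv2.resize(p[90:240,190:350,::-1],None,fx=4,fy=4))
E
```

```text
[-0.00577415 -0.15249758 -1.69243592] 0.004577280879239976 [[-0.177, -0.984, 0.001], [-0.0, 0.001, 1.0], [-0.984, 0.177, -0.001]]
```

View pics/w5.png

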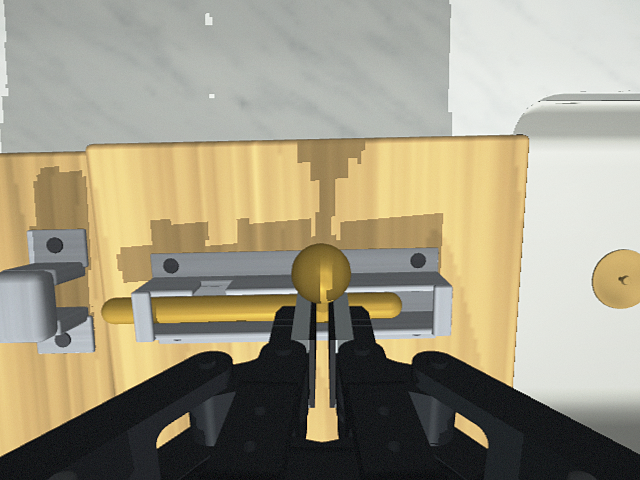

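View pics/s5.png

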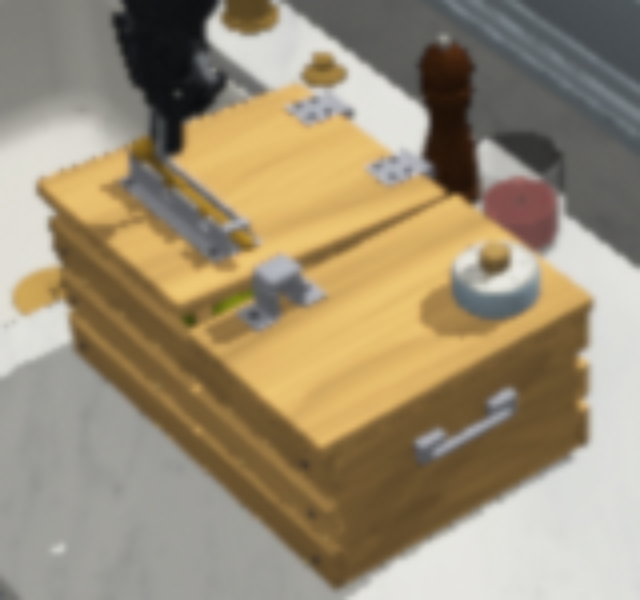

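The ball at (322, 272) slipped out of the fingers, which are now nearly shut behind it. I'll measure the knob angle.

```bash
cat >> h.py <<'E'
from scipy.optimize import least_squares
def ball(name,u0,v0,r):
    d=np.load(f"pics/{name}.npy");X=pts("wrist",d,Tw(bot.get_obs()));vv,uu=np.mgrid[0:480,0:640];m=((uu-u0)**2+(vv-v0)**2<r*r)
    Q=X[m]; C=Tw(bot.get_obs())[:3,3]; k=(Q.mean(0)-C);k/=np.linalg.norm(k)
    s=least_squares(lambda c:np.linalg.norm(Q-c,axis=1)-.010,Q.mean(0)+.008*k,loss='soft_l1',f_scale=.001); print("centre",s.x.round(4),np.abs(s.fun).mean()); return X
E
python3 - <<'E'
from h import *
X=ball("w5",322,268,20)
for u,v in [(200,310),(260,305),(150,255),(250,265),(160,200),(440,310)]: print(u,v,X[v-1:v+2,u-1:u+2].reshape(-1,3).mean(0).round(4))
E
```

```text
centre [0.4794 0.3602 0.2513] 0.0010666261574225867
200 310 [0.504  0.3072 0.2077]
260 305 [0.5019 0.3336 0.2074]
150 255 [0.4823 0.2784 0.1887]
250 265 [0.487  0.3264 0.1895]
160 200 [0.456  0.2846 0.1897]
440 310 [0.5028 0.4117 0.2122]
```

Emit:
apply_moves(
  targets=[0, 0, 0, 0, 0, 0, 0.45, 0, 0, 0, 0, 0, 0, 0.45, 0, 0, 0, 0, 0, 0, 0.45, 0, 0, 0, 0, 0, 0, 0.45, 0, 0, 0, 0, 0, 0, 0.45],
)

```text
clock: 4.65
eef_pos: [0.4982, 0.3599, 0.2398]
tool_rot: [-0.453, 0.541, 0.543, 0.456]
ft_force: [0.3, 0.5, -0.2]
grip_width: 0.0385
```

```bash
python3 - <<'E'
from h import *
print(bot.get_obs()['grip_width']);print(rel([.4854,.3602,.2333],1.25))
E
```

```text
0.03849953019762396
[ 0.034  0.046  0.001 -0.003  0.008 -0.991]
```

Emit:
apply_moves(
  targets=[0.034, 0.046, 0.001, 0, 0, -0.25, 0.45, 0.034, 0.046, 0.001, 0, 0, -0.5, 0.45, 0.034, 0.046, 0.001, 0, 0, -0.75, 0.45, 0.034, 0.046, 0.001, 0, 0, -0.99, 0.45, 0.034, 0.046, 0.001, 0, 0, -0.99, 0.45, 0.034, 0.046, 0.001, 0, 0, -0.99, 0.45],
)

```text
clock: 5.15
eef_pos: [0.4828, 0.3592, 0.2317]
tool_rot: [-0.572, 0.415, 0.416, 0.573]
ft_force: [-0.2, -0.2, 1.2]
grip_width: 0.0386
```

```bash
python3 - <<'E'
from h import *
o=bot.get_obs();print(o['ft_force'],o['grip_width']);p,d=bot.camera("wrist"); cv2.imwrite("pics/w6.png",p[:,:,::-1]); np.save("pics/w6.npy",d)
E
```

```text
[-0.17202811 -0.20874657  1.19487712] 0.03860174225410328
```

View pics/w6.png

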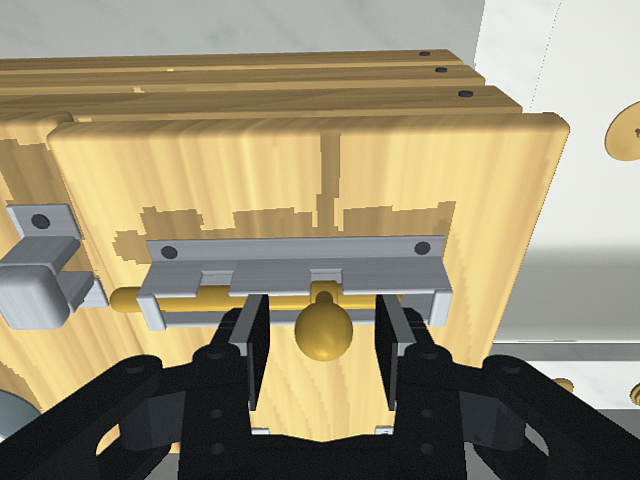

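The ball at (323, 331) now lies well inside the open pads. I'll close on it.

Emit:
apply_moves(
  targets=[0, 0, 0, 0, 0, 0, 0.1, 0, 0, 0, 0, 0, 0, 0.1, 0, 0, 0, 0, 0, 0, 0.1, 0, 0, 0, 0, 0, 0, 0.1, 0, 0, 0, 0, 0, 0, 0.1],
)

```text
clock: 5.62
eef_pos: [0.4871, 0.3606, 0.2327]
tool_rot: [-0.571, 0.414, 0.414, 0.575]
ft_force: [0.4, 1.7, 0.3]
grip_width: 0.0165
```

```bash
python3 - <<'E'
from h import *
ball("w6",323,331,24)
o=bot.get_obs();print(o['ft_force'],o['grip_width'])
arc([.5055,.361,.199],[.1,.2,.3,.4])
E
```

```text
centre [0.482  0.3614 0.2459] 0.0011089151985111039
[0.40033588 1.68269964 0.32668424] 0.016511045182206197
c [ 0.0378 -0.0069  0.0003]
0.1 [-0.002 -0.015  0.   ] 0.2
0.2 [-0.002 -0.031  0.   ] 0.4
0.3 [-0.001 -0.046  0.   ] 0.6
0.4 [ 0.001 -0.061  0.   ] 0.8
```

Emit:
apply_moves(
  targets=[-0.002, -0.015, 0, 0, 0, 0.2, 0.1, -0.002, -0.031, 0, 0, 0, 0.4, 0.1, -0.001, -0.046, 0, 0, 0, 0.6, 0.1, 0, -0.054, 0, 0, 0, 0.7, 0.1, 0, -0.054, 0, 0, 0, 0.7, 0.1],
)

```text
clock: 6.03
eef_pos: [0.5005, 0.3589, 0.2349]
tool_rot: [-0.49, 0.509, 0.508, 0.492]
ft_force: [-1.1, -2.3, 1.4]
grip_width: 0.0164
```

```bash
python3 - <<'E'
from h import *
o=bot.get_obs();print(o['ft_force'],o['grip_width'],R.from_quat(o['tool_rot']).as_matrix().round(3).tolist());p,d=bot.camera("wrist"); cv2.imwrite("pics/w7.png",p[:,:,::-1]); np.save("pics/w7.npy",d)
E
```

```text
[-1.13997202 -2.27978381  1.3880257 ] 0.016409788753295813 [[-0.035, -0.999, 0.004], [0.001, 0.004, 1.0], [-0.999, 0.035, 0.001]]
```

View pics/w7.png

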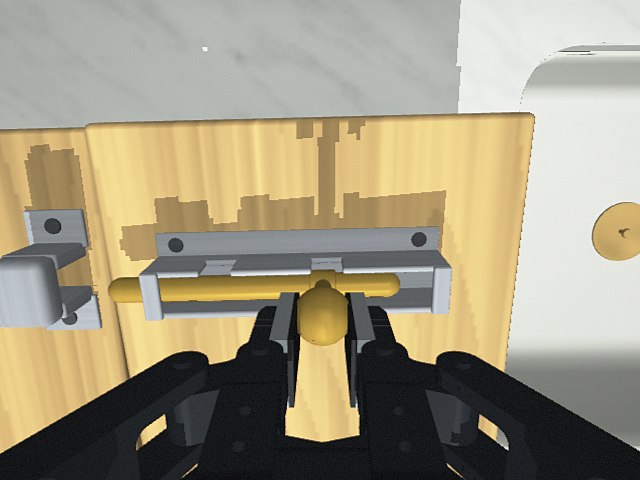

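Emit:
apply_moves(
  targets=[0.02, 0.003, 0, 0, 0, 0, 0.1, 0.04, 0.005, 0, 0, 0, 0, 0.1, 0.06, 0.008, 0, 0, 0, 0, 0.1, 0.07, 0.008, 0, 0, 0, 0, 0.1, 0.07, 0.008, 0, 0, 0, 0, 0.1],
)

```text
clock: 6.5
eef_pos: [0.495, 0.3609, 0.2231]
tool_rot: [-0.492, 0.505, 0.508, 0.495]
ft_force: [-4.1, -2.6, 14.4]
grip_width: 0.016
```

```bash
python3 - <<'E'
from h import *
o=bot.get_obs();print(o['ft_force'],o['grip_width'],R.from_quat(o['tool_rot']).as_matrix().round(3).tolist());p,d=bot.camera("wrist"); cv2.imwrite("pics/w8.png",p[:,:,::-1]); np.save("pics/w8.npy",d)
X=pts("wrist",d,Tw(o))
for u,v in [(200,220),(300,200),(60,350),(20,200),(60,180),(180,180)]: print(u,v,X[v-2:v+3,u-2:u+3].reshape(-1,3).mean(0).round(4))
E
```

```text
[-4.08981113 -2.64930201 14.42491029] 0.015982913993937448 [[-0.026, -1.0, -0.0], [0.006, -0.001, 1.0], [-1.0, 0.026, 0.007]]
200 220 [0.4713 0.3029 0.1668]
300 200 [0.4616 0.3513 0.1665]
60 350 [0.5407 0.2248 0.1667]
20 200 [0.4615 0.2179 0.1668]
60 180 [0.452  0.2384 0.1668]
180 180 [0.452  0.2948 0.1667]
```

View pics/w8.png

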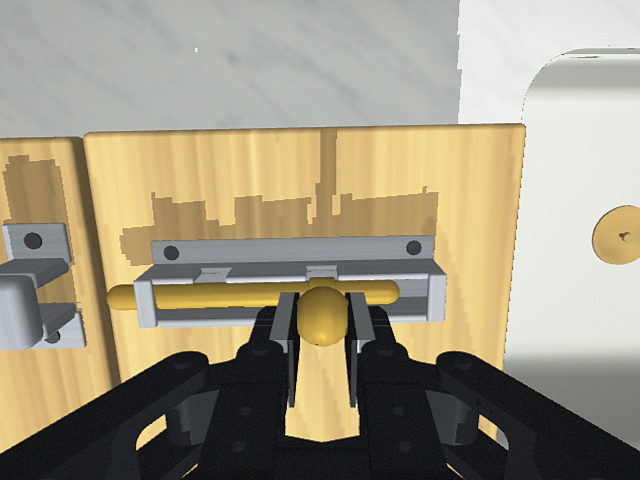

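The lid top reads z = 0.167, flush with the deck, at 14 N. Now I'll slide the bolt home.

Emit:
apply_moves(
  targets=[0.0, 0, -0.03, 0, 0, 0, 0.1, 0.0, 0, -0.06, 0, 0, 0, 0.1, 0.0, 0, -0.09, 0, 0, 0, 0.1, 0, 0, -0.12, 0, 0, 0, 0.1, 0, 0, -0.12, 0, 0, 0, 0.1],
)

```text
clock: 6.97
eef_pos: [0.4956, 0.3315, 0.2231]
tool_rot: [-0.492, 0.504, 0.509, 0.496]
ft_force: [-3.2, 0.6, 13.1]
grip_width: 0.0165
```

```bash
python3 - <<'E'
from h import *
o=bot.get_obs();print(o['ft_force'],o['grip_width'],R.from_quat(o['tool_rot']).as_matrix().round(3).tolist());p,d=bot.camera("wrist"); cv2.imwrite("pics/w9.png",p[:,:,::-1]); np.save("pics/w9.npy",d)
E
```

```text
[-3.19367661  0.58021349 13.13176626] 0.016467639990549093 [[-0.025, -1.0, -0.0], [0.009, -0.0, 1.0], [-1.0, 0.025, 0.009]]
```

View pics/w9.png

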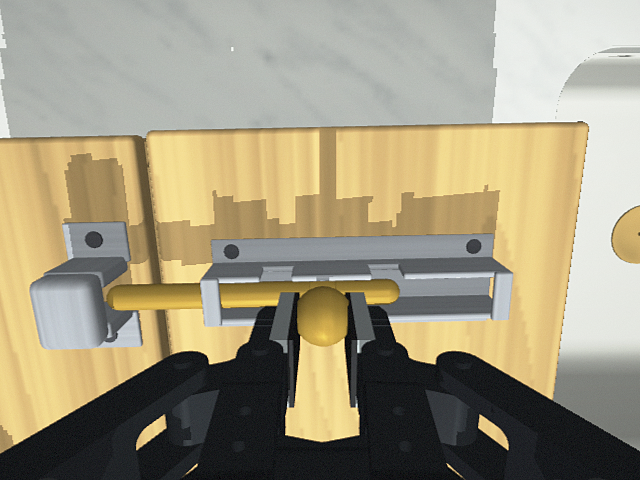

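The bolt has travelled about 30 mm and its tip (108, 297) is entering the keeper. I'll continue.

Emit:
apply_moves(
  targets=[0.0, 0, -0.03, 0, 0, 0, 0.1, 0.0, 0, -0.06, 0, 0, 0, 0.1, 0.0, 0, -0.08, 0, 0, 0, 0.1, 0, 0, -0.09, 0, 0, 0, 0.1, 0, 0, -0.09, 0, 0, 0, 0.1],
)

```text
clock: 7.43
eef_pos: [0.4957, 0.3104, 0.2231]
tool_rot: [-0.491, 0.503, 0.509, 0.496]
ft_force: [-2.8, 2.2, 13.0]
grip_width: 0.0164
```

```bash
python3 - <<'E'
from h import *
o=bot.get_obs();print(o['ft_force'],o['grip_width'],R.from_quat(o['tool_rot']).as_matrix().round(3).tolist());p,d=bot.camera("wrist"); cv2.imwrite("pics/w10.png",p[:,:,::-1]); np.save("pics/w10.npy",d)
E
```

```text
[-2.8417032   2.18314951 13.03175413] 0.016369228475197978 [[-0.025, -1.0, -0.001], [0.011, -0.001, 1.0], [-1.0, 0.025, 0.011]]
```

View pics/w10.png

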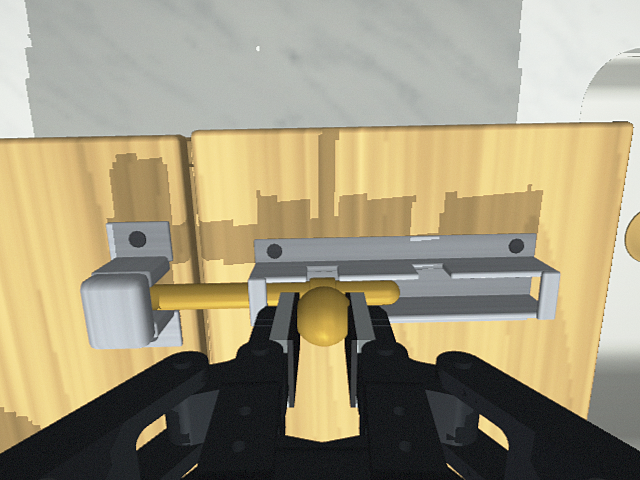

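Emit:
apply_moves(
  targets=[0.0, 0, -0.015, 0, 0, 0, 0.1, 0.0, 0, -0.025, 0, 0, 0, 0.1, 0.0, 0, -0.025, 0, 0, 0, 0.1, 0.0, 0, -0.025, 0, 0, 0, 0.1],
)

```text
clock: 7.82
eef_pos: [0.4957, 0.3096, 0.2231]
tool_rot: [-0.49, 0.5, 0.512, 0.498]
ft_force: [-2.8, 15.9, 9.0]
grip_width: 0.0166
```

```bash
python3 - <<'E'
from h import *
o=bot.get_obs();print(o['ft_force'],o['grip_width'])
# joint ball centre assumed at 19 behind; lid shut pivot
arc([.5035,.31,.182],[-.1,-.2,-.3,-.4,-.5])
E
```

```text
[-2.78935995 15.91135872  8.97625261] 0.016600011344061288
c [ 0.0409 -0.0088 -0.0005]
-0.1 [0.004 0.016 0.   ] -0.2
-0.2 [0.01  0.032 0.   ] -0.4
-0.3 [ 0.018  0.047 -0.   ] -0.6
-0.4 [0.027 0.061 0.   ] -0.8
-0.5 [ 0.037  0.074 -0.   ] -1.0
```

The bolt is against its stop: 16 N, with less than 1 mm of further travel. Now I'll turn the knob down along the reverse arc.

Emit:
apply_moves(
  targets=[0.0, 0.016, 0.008, 0, 0, -0.2, 0.1, 0.004, 0.032, 0.01, 0, 0, -0.4, 0.1, 0.01, 0.047, 0.01, 0, 0, -0.6, 0.1, 0.018, 0.061, 0.01, 0, 0, -0.8, 0.1, 0.027, 0.074, 0.01, 0, 0, -1.0, 0.1, 0.027, 0.074, 0.01, 0, 0, -1.0, 0.1],
)

```text
clock: 8.32
eef_pos: [0.4716, 0.3096, 0.2097]
tool_rot: [-0.6, 0.364, 0.376, 0.605]
ft_force: [-6.6, 14.4, 6.2]
grip_width: 0.0161
```

```bash
python3 - <<'E'
from h import *
o=bot.get_obs();print(o['ft_force'],o['grip_width'],R.from_quat(o['tool_rot']).as_matrix().round(3).tolist());p,d=bot.camera("wrist"); cv2.imwrite("pics/w11.png",p[:,:,::-1]); np.save("pics/w11.npy",d)
arc([.5035,.31,.182],[-.1,-.2,-.3,-.4,-.5])
E
```

```text
[-6.57460063 14.36426369  6.18136034] 0.0161120480078732 [[0.452, -0.892, -0.011], [0.018, -0.003, 1.0], [-0.892, -0.452, 0.015]]
c [ 0.0407 -0.0135 -0.0005]
-0.1 [0.006 0.016 0.   ] -0.2
-0.2 [0.014 0.031 0.   ] -0.4
-0.3 [ 0.023  0.046 -0.   ] -0.6
-0.4 [0.034 0.059 0.   ] -0.8
-0.5 [ 0.046  0.071 -0.   ] -1.0
```

View pics/w11.png

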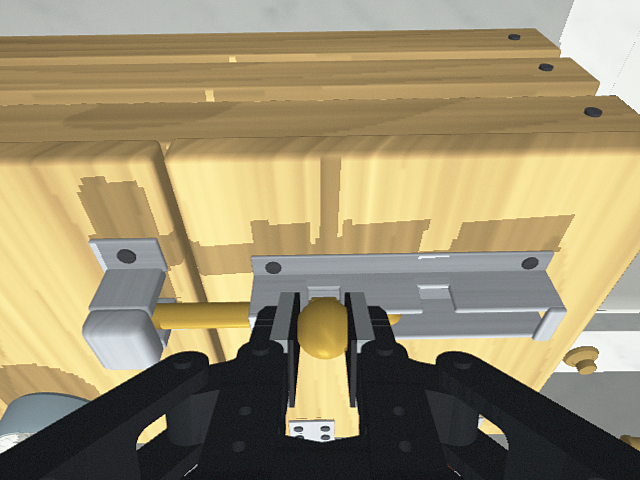

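Emit:
apply_moves(
  targets=[0.006, 0.016, 0.008, 0, 0, -0.2, 0.1, 0.014, 0.031, 0.008, 0, 0, -0.4, 0.1, 0.023, 0.046, 0.008, 0, 0, -0.6, 0.1, 0.034, 0.059, 0.008, 0, 0, -0.8, 0.1, 0.034, 0.059, 0.008, 0, 0, -0.8, 0.1],
)

```text
clock: 8.78
eef_pos: [0.4637, 0.3032, 0.1956]
tool_rot: [-0.664, 0.242, 0.242, 0.664]
ft_force: [1.7, -3.6, 4.7]
grip_width: 0.0089
```

```bash
python3 - <<'E'
from h import *
o=bot.get_obs();print(o['ft_force'],o['grip_width'],R.from_quat(o['tool_rot']).as_matrix().round(3).tolist());p,d=bot.camera("wrist"); cv2.imwrite("pics/w12.png",p[:,:,::-1]); np.save("pics/w12.npy",d)
arc([.5035,.31,.182],[-.1,-.2,-.3,-.4,-.5])
E
```

```text
[ 1.72391238 -3.62434137  4.69884114] 0.008872644470176343 [[0.765, -0.644, -0.0], [0.001, 0.0, 1.0], [-0.644, -0.765, 0.001]]
c [ 0.0393 -0.0127  0.0051]
-0.1 [0.006 0.015 0.   ] -0.2
-0.2 [0.013 0.03  0.   ] -0.4
-0.3 [0.022 0.044 0.   ] -0.6
-0.4 [0.032 0.057 0.   ] -0.8
-0.5 [0.044 0.069 0.   ] -1.0
```

View pics/w12.png

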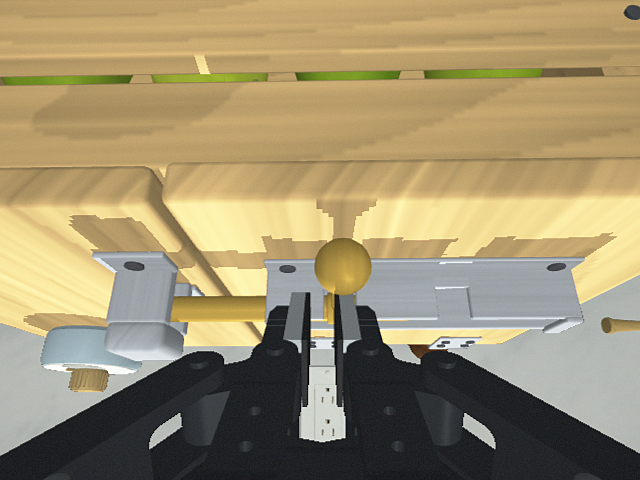

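The ball at (343, 267) slid below the pads, which now hold the arm (8.9 mm). The knob is in the locking notch. I'll measure its angle.

```bash
python3 - <<'E'
from h import *
X=ball("w12",343,265,20)
for u,v in [(220,310),(145,340),(220,230),(300,220),(130,210)]: print(u,v,X[v-1:v+2,u-1:u+2].reshape(-1,3).mean(0).round(4))
E
```

```text
centre [0.4501 0.3123 0.1847] 0.0010985752868768143
220 310 [0.5005 0.2591 0.187 ]
145 340 [0.4912 0.2311 0.2022]
220 230 [0.4538 0.2676 0.1689]
300 220 [0.4458 0.2977 0.1688]
130 210 [0.4384 0.2404 0.1686]
```

Emit:
apply_moves(
  targets=[0, 0, 0, 0, 0, 0, 0.35, 0, 0, 0, 0, 0, 0, 0.35, 0, 0, 0, 0, 0, 0, 0.35, 0, 0, 0, 0, 0, 0, 0.35],
)

```text
clock: 9.17
eef_pos: [0.4682, 0.3062, 0.1991]
tool_rot: [-0.662, 0.243, 0.243, 0.666]
ft_force: [-0.4, -1.2, -0.2]
grip_width: 0.0297
```

```bash
python3 - <<'E'
from h import *
o=bot.get_obs();print(o['grip_width'],o['ft_force'],o['joint_pos']);print(rel([.43,.306,.28],1.2))
print(rel([.43,.306,.28],1.1))
E
```

```text
0.02970621381633502 [-0.39225667 -1.2369603  -0.19292599] [ 0.91241608  0.06223168 -0.6704484   0.21086727 -0.64723444  0.69947571]
[-0.326 -0.148  0.    -0.008  0.005  0.996]
[-0.326 -0.148  0.    -0.008  0.005  0.796]
```

The knob is down: ball z 0.185 against bolt 0.182, about 0.05 rad. I'll open wider and lift straight up off it.

Emit:
apply_moves(
  targets=[0, 0, 0.02, 0, 0, 0, 0.55, 0, 0, 0.02, 0, 0, 0, 0.55, 0, 0, 0.02, 0, 0, 0, 0.55, -0.05, -0.06, 0.02, 0, 0, 0, 0.55, -0.1, -0.12, 0.02, 0, 0, 0, 0.55, -0.16, -0.18, 0.02, 0, 0, 0.2, 0.55, -0.22, -0.25, 0.02, 0, 0, 0.4, 0.55, -0.3, -0.3, 0.02, 0, 0, 0.6, 0.55, -0.36, -0.3, 0.02, 0, 0, 0.7, 0.55, -0.36, -0.3, 0.02, 0, 0, 0.7, 0.55],
)

```text
clock: 10.0
eef_pos: [0.4502, 0.3122, 0.3209]
tool_rot: [-0.609, 0.353, 0.354, 0.616]
ft_force: [0.9, 0.6, 0.7]
grip_width: 0.0469
```

```bash
python3 - <<'E'
from h import *
o=bot.get_obs();print(o['ft_force'],o['grip_width'],R.from_quat(o['tool_rot']).as_matrix().round(3).tolist());p,d=bot.camera("wrist"); cv2.imwrite("pics/w13.png",p[:,:,::-1]); np.save("pics/w13.npy",d)
p,d=bot.camera("scene"); cv2.imwrite("pics/s13.png",cv2.resize(p[90:240,190:350,::-1],None,fx=4,fy=4))
E
```

```text
[0.88498484 0.64698571 0.73528268] 0.04691857960565887 [[0.5, -0.866, 0.003], [0.007, 0.008, 1.0], [-0.866, -0.5, 0.01]]
```

View pics/w13.png

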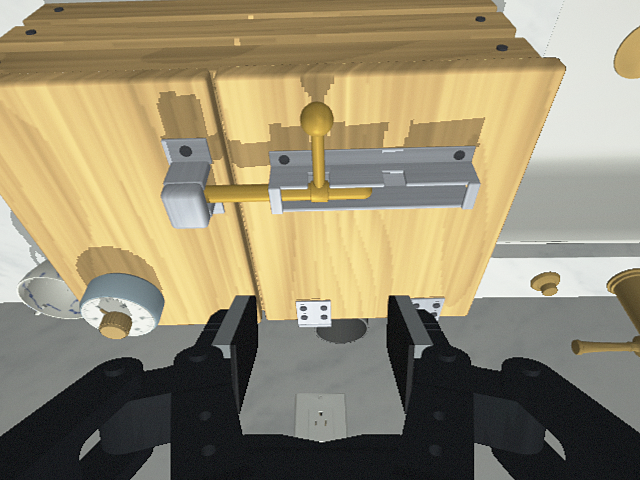

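View pics/s13.png

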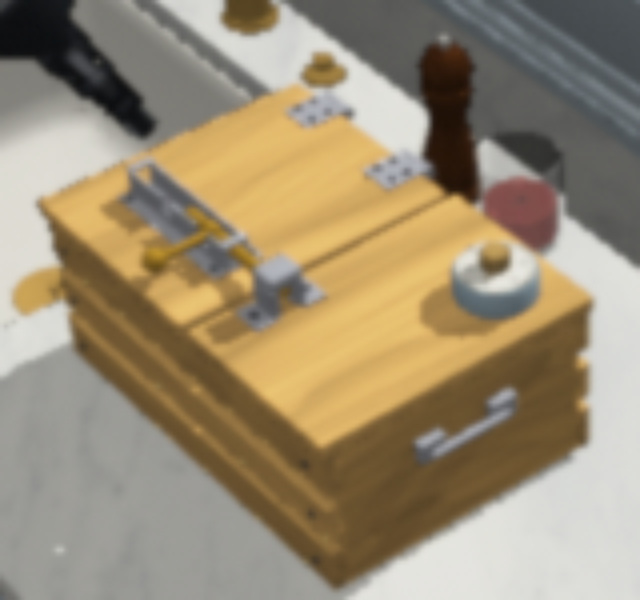

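The knob lies at (317, 118), with its arm in the home notch and the bolt in the keeper at (205, 193). I'll check the angle and lid height clear of the gripper.

```bash
python3 - <<'E'
from h import *
X=ball("w13",317,119,12)
for n,u,v in [("bolt",250,192),("bolt",360,193),("pivot",320,190),("arm",318,160),("keeper",188,195),("lid",300,260),("lid",450,100),("lid",260,95),("deck",180,95),("deck",215,260)]: print(n,X[v-1:v+2,u-1:u+2].reshape(-1,3).mean(0).round(4))
E
```

```text
centre [0.4468 0.3087 0.1796] 0.0016275991316900794
bolt [0.4988 0.264  0.1836]
bolt [0.4992 0.3376 0.1847]
pivot [0.4969 0.3109 0.1841]
arm [0.4737 0.3097 0.183 ]
keeper [0.4891 0.2278 0.1981]
lid [0.5927 0.2931 0.1617]
lid [0.4296 0.3816 0.1905]
lid [0.4395 0.2751 0.1646]
deck [0.441  0.226  0.1613]
deck [0.5931 0.2195 0.1608]
```

```bash
python3 - <<'E'
from h import *
o=bot.get_obs();p,d=bot.camera("wrist");X=pts("wrist",d,Tw(o))
for v in (85,95,100,110,130,240): print(v,[(u,round(float(np.median(X[v-2:v+3,u-2:u+3,2])),4)) for u in (50,100,150,230,260,290,380,420,450,480,520)])
p,d=bot.camera("top"); cv2.imwrite("pics/t14.png",p[:,:,::-1]); X=pts("top",d)
X0=pts("top",np.load("pics/top0.npy"))
a=cv2.imread("pics/top0.png").astype(int);df=np.abs(a-p[:,:,::-1]).max(2)>60
for v in (225,265): print("top",v,[(u,round(float(np.median(X[v-1:v+2,u-1:u+2,2])),4)) for u in range(95,245,12)])
print("changed px right of bin",df[180:345,250:520].sum(),"timer area",df[185:210,205:240].sum())
E
```

```text
85 [(50, 0.162), (100, 0.1636), (150, 0.164), (230, 0.1692), (260, 0.1693), (290, 0.1696), (380, 0.1699), (420, 0.1699), (450, 0.17), (480, 0.1697), (520, 0.1698)]
95 [(50, 0.1666), (100, 0.1666), (150, 0.1668), (230, 0.1696), (260, 0.1699), (290, 0.1699), (380, 0.1695), (420, 0.1698), (450, 0.1694), (480, 0.1697), (520, 0.1695)]
100 [(50, 0.1667), (100, 0.1666), (150, 0.1666), (230, 0.1695), (260, 0.1698), (290, 0.1699), (380, 0.1694), (420, 0.1697), (450, 0.1696), (480, 0.1695), (520, 0.1697)]
110 [(50, 0.1667), (100, 0.1665), (150, 0.1667), (230, 0.1697), (260, 0.1698), (290, 0.1696), (380, 0.1695), (420, 0.1697), (450, 0.1697), (480, 0.1695), (520, 0.1698)]
130 [(50, 0.1666), (100, 0.1669), (150, 0.1666), (230, 0.1694), (260, 0.1697), (290, 0.1696), (380, 0.1693), (420, 0.1693), (450, 0.1693), (480, 0.1697), (520, 0.1693)]
240 [(50, 0.1666), (100, 0.1666), (150, 0.1668), (230, 0.1665), (260, 0.1683), (290, 0.1682), (380, 0.1682), (420, 0.1683), (450, 0.1684), (480, 0.1683), (520, -0.0424)]
top 225 [(95, 0.1672), (107, 0.1666), (119, 0.1683), (131, 0.1683), (143, 0.17), (155, 0.1672), (167, 0.1668), (179, 0.1659), (191, 0.1642), (203, 0.168), (215, 0.1646), (227, 0.1658), (239, 0.167)]
top 265 [(95, 0.3828), (107, 0.4583), (119, 0.4062), (131, 0.384), (143, 0.3874), (155, 0.1708), (167, 0.1699), (179, 0.1681), (191, 0.1667), (203, 0.1645), (215, 0.1672), (227, 0.166), (239, 0.1658)]
changed px right of bin 0 timer area 0
```

View pics/t14.png

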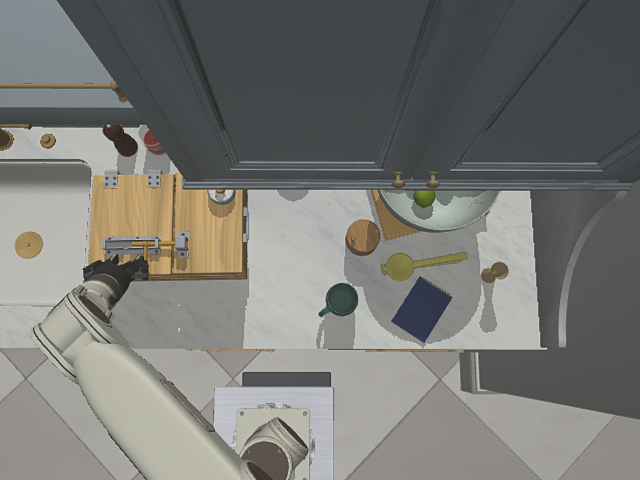

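The top view shows the bolt across into the keeper at (181, 244). Nothing has changed around the timer or the other things. The lid stands 3 mm above the deck at its front, which is about 0.012 rad of bolted play. I'll hand in.

```bash
python3 -c "
from workcell import bot
print(bot.job_done())"
```

```text
the job is handed in; nothing more can be done
None
```

I shut and bolted the bin and turned the knob down into the locking notch. I handed the job in at about 10 s; no verdict is reported.

**What I did:**
- I pinched the ball and swung it up along its arc.
- It slipped out of the fingers once, at about 1.1 rad, so I gripped it again and brought it near upright.
- I pressed the lid flush at about 14 N and slid the bolt 50 mm, until it met the stop at 16 N.
- I then turned the knob down. Near the bottom the ball slid below the pads, but the knob still went fully down. I opened the fingers and lifted clear.

**Last checks, with the gripper clear:**
- **Lid:** 3 mm above the deck at its front, about 0.012 rad, which is within the allowed play.
- **Bolt:** the knob's pivot had moved about 50 mm from its drawn position, and the bolt is visible inside the keeper.
- **Knob:** about 0.03–0.05 rad, with its arm in the home notch.
- **Things around:** nothing changed between the first and last top views, though that view does not show every object clearly.
- **Force:** the wrist force was back to about zero.

**Disagreement:** one depth reading from the first retreat picture put the lid at 0.19 m, and others in it were a few mm low. The arm was still settling. A second picture gave 0.1697 m evenly along the front of the lid.

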